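# Lock in the plungers of a forge control station

### The job

Make the forge control station safe: all three push-push plungers must be locked in, and then the locking bolt slid fully across. The dust caps hide which plungers are already in, so feel each one with a light push, click only those that are out and never click one that is in; press firmly but gently, do not force the bolt against a plunger that is still out, and leave the tools and other things lying about where they are.

Things in the scene. Friction and masses are not known exactly. Their poses are not given: they have to be found in the camera images.
- station: The control station: a flat grey painted steel box bolted to the bench, 140 mm (x) by 400 mm (y) by 85 mm high, origin at the centre of its underside, x across it (away from the robot at yaw 0), y along it, z up. On its top: three dust caps in a row along y at x = 22 mm, and the locking bolt along y at x = -40 mm.
- cap_left (a point): Centre of the flat top of the left (+y) dust cap at rest, 125 mm above the bench: one of three like round steel caps 44 mm across, 85 mm apart. The cap slides down on a weak spring (under 2 N) and hides a push-push plunger. It meets a plunger that is OUT after 3 mm, one that is IN (locked) after 8 mm; from there it resists with 6 N (out) or 8 N (in) and more.
- cap_middle (a point): Centre of the flat top of the middle dust cap at rest, 125 mm above the bench: one of three like round steel caps 44 mm across, 85 mm apart. Each cap: pushed to the bottom, about 14 mm below rest (some 12 N, then a hard stop), and let go, the plunger clicks over: out becomes in, in becomes out. Let go at 15 to 20 N. A press of under 11 mm changes nothing.
- cap_right (a point): Centre of the flat top of the right (-y) dust cap at rest, 125 mm above the bench: one of three like round steel caps 44 mm across, 85 mm apart. Each cap: some plungers start out and some in, differently each time; at least one is out. A cap is damaged above 40 N. Caps always spring back to rest height.
- bolt_knob (a point): Centre of the top of the locking bolt's knob, 130 mm above the bench: a steel post 16 mm across (12 mm at its foot), 36 mm tall, on a flat bar 18 mm wide whose top is 9 mm above the top plate. Nothing taller than the bar within 30 mm of the post. Guide blocks 14 mm high at station y = -68 and +68 mm. The knob slides from about station y = -18 mm to +18 mm.
- bolt (a joint): How far the locking bolt has been slid towards the station's +y, in m: 0 = open, 0.036 = fully across (end stop). Starts within 6 mm of open. Friction about 2.5 N. Any plunger that is out bars it after about 10 mm; it passes freely when all three are in. 20 N against a barring plunger damages it.
- tin: Bystander: small brass tin, 40 mm across, 26 mm tall, standing on the +y end of the station's top; origin under its centre.
- drift: Bystander: steel drift, a bar 75 x 16 x 16 mm, lying on the -y end of the station's top; origin under its centre.
- hammer: Bystander: hammer lying beyond the station.
- spanner: Bystander: spanner lying on the near side of the station.
- horseshoe: Bystander: horseshoe, about 110 mm across, lying beyond the station.
- flux_jar: Bystander: amber glass jar, 72 mm across, 100 mm tall, to the left.
- mug: Bystander: blue mug, 80 mm across, 90 mm tall, to the right.

How it is judged:
By the outcome, as a careful person would: the job done as asked, in the order asked, and still so for the second after the job is handed in, with the robot touching nothing.
It also fails if it takes over 58 s, if anything falls off the work surface, if the arm or the gripper's body presses on something with over 40 N, if the wrist force passes 120 N, or if a joint passes its speed limit or range.

### The arm

A 6-joint arm with a two-finger parallel gripper is mounted at the origin on the work surface. World frame = base frame: x ahead of the robot, y to its left, z up, the work surface at z = 0. Lengths are in m, angles in degrees, forces in N, time in s.
With the tool pointing down it reaches from about 0.4 to 0.825 m from the base axis. Payload 7 kg.
Tool frame: the origin (TCP) lies between the finger pads; the fingertips stand 19 mm ahead of it and the grasp point (between the pads) is the TCP (r.finger_overhang is the distance from the TCP to the fingertips, in m); z points along the fingers, y is the direction in which the jaws open and shut (so a half turn about z gives the same grasp; the last joint's range is limited). The gripper opens to 88 mm and grips with 3 to 60 N. Pads are 19 mm wide; open, the fingers measure 130 mm over their backs; the gripper's body (78 mm by 193 mm) begins 47 mm behind the grasp point.
Start: joints at [-58.78, 20.546, 0.682, 0, -70.136, -16.507], TCP at [0.171, -0.653, 0.246] pointing down, gripper open.
Joint ranges: [-176.03, 176.03], [-82.01, 121.73], [-58.28, 71.71], [-173.87, 95.51], [-174.79, -0.11], [-173.66, 173.66]. Speed limits (degrees/s): [136.94, 136.94, 172.46, 180, 180, 180].

### API

Orientations are given as [roll, pitch, yaw] about the fixed x, y, z axes, in that order (R = Rz(yaw) Ry(pitch) Rx(roll)).
In Python, from plant import r, optics gives the robot as it stands. The module is installed in compiled form; this text tells all that it offers.
- The arm moves only by the tool step_arm, never from a script. Its argument "increments" is a list of rows, each an object of numbers: "tx", "ty", "tz": the shift along the world's x, y, z in mm; "ax", "ay", "az": the turn, a rotation vector about the world's x, y, z in degrees; "claw": the gripper command: -1 is shut, 1 is fully open, values between are in proportion. In form: [{"tx": .., "ty": .., "tz": .., "ax": .., "ay": .., "az": .., "claw": ..}, ...]. A call has 1 to 12 rows; each row shifts and turns the commanded pose from where the row before left it; what a row does not reach is not made up. A row lasts 1/10 s, in which the tool goes at most 50 mm and 8.59 degrees, less where a joint would pass 70% of its speed; a pose out of reach is approached as far as the arm can. A call with a gripper value outside its range is refused whole. The fingers move at their own pace and stop on an object; "newtons" is the grip in N (left out, the last holds). Time passes only in rows, so rows that do not move let the fingers close. It gives the time, the measured TCP pose, the force and the opening at its end, in the units of the state.
- r.get_state(): the state, without advancing time (a new reading comes with each control period).
- optics.capture(name): name is "scene" or "top" or "wrist"; returns a dict with "image" (384x512x3 uint8, blue, green, red), "depth" (384x512 float32, m along the optical axis (not along the pixel's ray), 0 where there is no reading), "fx", "fy", "cx", "cy" (pixels), "distortion" ([k1, k2, p1, p2, k3] as OpenCV has them; the pictures are not rectified), "R" (3x3) and "t" (3): a world point X has camera coordinates R X + t. Camera axes: x right, y down, z forward; pixel columns grow to the right and rows downward; lengths in m; the calibration is good to about 2 mm. A picture is of the moment at which its call begins.
- r.close_job(): hands the job in, once; it reports no verdict.
The state is a dict: "time_s": time; "joints": joint angles; "qd": joint speeds; "joint_torque": joint torques, N m; "tcp_pos": TCP position; "eef_rot": TCP orientation; "contact_force": force on the tool from outside, world axes, zero at the start; "moment": the same for the moment, N m; "gripper_width": finger opening in m.
Only numpy, scipy, OpenCV 4.12 (cv2) and the standard library are available. Lean on these libraries where they do the work, as an engineer would, in place of code of your own. Each camera call takes 0.05 s, during which the arm holds its last target. There are 200 camera calls.

## Working session

There is one attempt and no reset: what is moved stays moved. The work goes in short steps, Python scripts to look and compute and a tool call to move; the robot and the scene stay as the last step left them, time stands still between calls to the robot, and variables do not carry over. Pictures are saved under pics/ and viewed, about 8 in all and at most 12, crops included, and the job is handed in when it is done.

Besides the shell and the picture viewer there is one more tool, called after "Call:" by a JSON object that holds its "method" and its "body". step_arm: Moves the arm, as the interface text tells. Its arguments: {"type":"object","properties":{"increments":{"type":"array","items":{"type":"object","properties":{"tx":{"type":"number"},"ty":{"type":"number"},"tz":{"type":"number"},"ax":{"type":"number"},"ay":{"type":"number"},"az":{"type":"number"},"claw":{"type":"number"}}}},"newtons":{"type":"number"}},"required":["increments"]}

```bash
mkdir -p pics
cat > h.py <<'E'
from plant import r, optics
import numpy as np, cv2
def cap(n):
    d=optics.capture(n); d['K']=np.array([[d['fx'],0,d['cx']],[0,d['fy'],d['cy']],[0,0,1]]); 
    d['R']=np.array(d['R']);d['t']=np.array(d['t']);d['D']=np.array(d['distortion'],float);return d
def ray(d,px,z):
    u=cv2.undistortPoints(np.array(px,float).reshape(-1,1,2),d['K'],d['D']).reshape(-1,2)
    v=np.c_[u,np.ones(len(u))]@d['R']; c=-d['R'].T@d['t']
    return c+v*((z-c[2])/v[:,2])[:,None]
E
python3 - <<'E'
from h import *
a=cap('top');b=cap('scene')
cv2.imwrite('pics/top.png',a['image']);cv2.imwrite('pics/scene.png',b['image'])
for d in(a,b):print(-d['R'].T@d['t'],d['R'][2],d['fx'])
s=r.get_state();print(s['tcp_pos'],s['eef_rot'],s['contact_force'],s['time_s'])
E
```

```text
[ 0.4329755  -0.0138614   1.29817145] [ 0.13916668  0.0221361  -0.99002153] 431.6299936097857
[1.25307134 0.82634725 0.9967375 ] [-0.48141456 -0.6005539  -0.63841604] 475.3374434957957
[ 0.17133561 -0.65247275  0.244701  ] [ 1.79913105e+02 -7.41553278e-03 -1.65293924e+02] [-0.62066791 -0.37480694  0.31206053] 0.1
```

View pics/top.png

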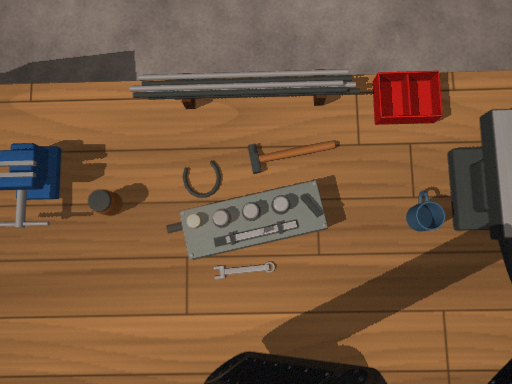

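View pics/scene.png

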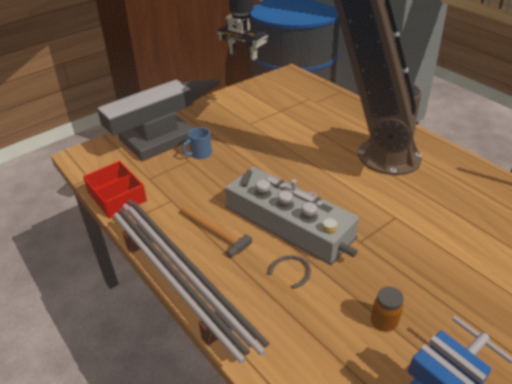

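Top view: caps near (221,217), (250,210), (280,204), tin (193,220), drift (312,205), bolt around (258,233). I'll measure these more closely.

Run:
```python
from h import *
a=cap('top');im=a['image']
x0,y0,x1,y1=160,165,345,275
cv2.imwrite('pics/crop.png',cv2.resize(im[y0:y1,x0:x1],None,fx=4.3,fy=4.3,interpolation=cv2.INTER_CUBIC))
v,u=np.mgrid[y0:y1,x0:x1];Z=a['depth'][y0:y1,x0:x1].ravel()
n=cv2.undistortPoints(np.c_[u.ravel(),v.ravel()].astype(float).reshape(-1,1,2),a['K'],a['D']).reshape(-1,2)
P=(np.c_[n,np.ones(len(n))]*Z[:,None]-a['t'])@a['R']
h=P[:,2].reshape(u.shape)
print(np.percentile(h,[5,50,70,80,90,95,99]))
def blobs(lo,hi,mn):
    m=((h>lo)&(h<hi)).astype(np.uint8);k,l,s,c=cv2.connectedComponentsWithStats(m)
    for i in range(1,k):
        if s[i,4]>=mn:
            q=P[(l==i).ravel()];print(lo,s[i,4],c[i]+[x0,y0],q.mean(0).round(4),[np.round(t,4) for t in cv2.minAreaRect(q[:,:2].astype(np.float32)*1000)])
blobs(.06,.3,100);blobs(.115,.16,3);blobs(.1,.3,5)
```

```text
[-0.00399283  0.00208745  0.08235802  0.084958    0.08804619  0.09951065
  0.12639678]
0.06 7008 [252.8461758  219.08219178] [0.5229 0.0271 0.0898] [array([523.8616,  31.4782]), array([140.5722, 408.3087]), np.float64(11.6306)]
0.115 194 [280.86597938 203.15979381] [ 0.5621 -0.0514  0.1237] [array([561.8115, -50.4586]), array([41.115 , 40.7572]), np.float64(88.8405)]
0.115 195 [250.51794872 209.96410256] [0.5453 0.0319 0.124 ] [array([545.6324,  32.2016]), array([41.416 , 39.0718]), np.float64(88.3551)]
0.115 198 [220.50505051 216.80808081] [0.5283 0.1143 0.1238] [array([528.0908, 114.705 ]), array([41.1229, 40.6221]), np.float64(43.8353)]
0.115 27 [260.88888889 230.51851852] [0.4885 0.0047 0.129 ] [array([488.5475,   4.3467]), array([13.6956, 13.3496]), np.float64(44.193)]
0.1 201 [280.77114428 203.32338308] [ 0.5617 -0.0511  0.1233] [array([561.8115, -50.4586]), array([41.115 , 40.7572]), np.float64(88.8405)]
0.1 91 [311.10989011 205.01098901] [ 0.5575 -0.1358  0.1022] [array([ 558.6479, -135.2598]), array([72.4971, 15.7892]), np.float64(38.8567)]
0.1 198 [250.53535354 210.05555556] [0.545  0.0319 0.1239] [array([545.7874,  32.2867]), array([41.3043, 40.8708]), np.float64(43.5854)]
0.1 199 [220.52261307 216.84422111] [0.5282 0.1142 0.1237] [array([528.0908, 114.705 ]), array([41.1229, 40.6221]), np.float64(43.8353)]
0.1 155 [193.56129032 220.35483871] [0.5212 0.1904 0.1102] [array([520.9855, 191.1984]), array([37.5696, 36.0113]), np.float64(31.5688)]
0.1 28 [260.82142857 230.60714286] [0.4883 0.0049 0.1285] [array([488.6968,   5.72  ]), array([13.549, 13.775]), np.float64(89.1419)]
0.1 7 [279.14285714 228.57142857] [ 0.4941 -0.0454  0.1014] [array([492.9875, -44.9853]), array([ 5.503 , 11.0193]), np.float64(88.4506)]
0.1 5 [232.4 240.4] [0.4642 0.0843 0.1017] [array([464.9221,  85.4401]), array([5.4992, 9.9778]), np.float64(31.9075)]
```

View pics/crop.png

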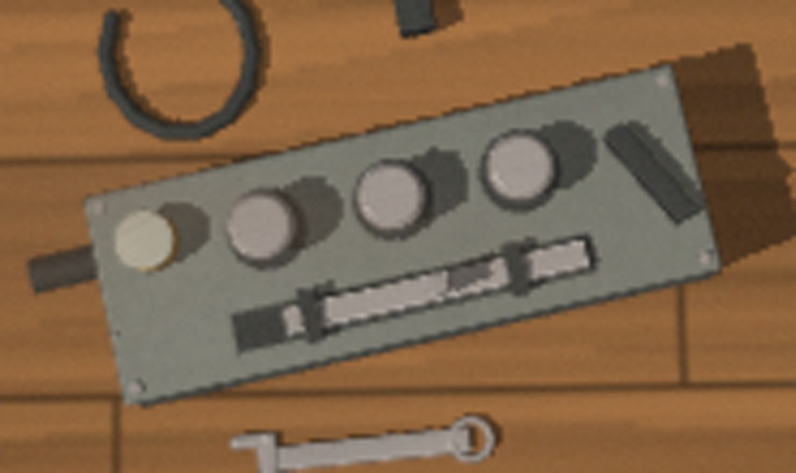

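Station yaw ≈ 11.5°. Caps: R (0.562,-0.051), M (0.545,0.032), L (0.528,0.1145). Knob at (0.4885,0.0047). I'll shut the claw and approach in an arc that stays clear of the anvil.

Call:
{"method": "step_arm", "body": {"increments": [{"tx":20,"ty":35,"tz":4,"claw":-1},{"tx":20,"ty":35,"tz":4,"claw":-1},{"tx":20,"ty":35,"tz":4,"claw":-1},{"tx":20,"ty":35,"tz":4,"claw":-1},{"tx":20,"ty":35,"tz":4,"az":-1.6,"claw":-1},{"tx":20,"ty":35,"tz":4,"az":-1.6,"claw":-1},{"tx":20,"ty":35,"claw":-1},{"tx":20,"ty":35,"claw":-1},{"claw":-1},{"claw":-1}], "newtons": 20}}

```text
$.increments[0]: bad value
```

Call:
{"method": "step_arm", "body": {"increments": [{"tx":20,"ty":35,"tz":4,"ax":0,"ay":0,"az":0,"claw":-1},{"tx":20,"ty":35,"tz":4,"ax":0,"ay":0,"az":0,"claw":-1},{"tx":20,"ty":35,"tz":4,"ax":0,"ay":0,"az":0,"claw":-1},{"tx":20,"ty":35,"tz":4,"ax":0,"ay":0,"az":0,"claw":-1},{"tx":20,"ty":35,"tz":4,"ax":0,"ay":0,"az":-1.6,"claw":-1},{"tx":20,"ty":35,"tz":4,"ax":0,"ay":0,"az":-1.6,"claw":-1},{"tx":20,"ty":35,"tz":0,"ax":0,"ay":0,"az":0,"claw":-1},{"tx":20,"ty":35,"tz":0,"ax":0,"ay":0,"az":0,"claw":-1},{"tx":0,"ty":0,"tz":0,"ax":0,"ay":0,"az":0,"claw":-1},{"tx":0,"ty":0,"tz":0,"ax":0,"ay":0,"az":0,"claw":-1}], "newtons": 20}}

```text
time_s: 1.15
tcp_pos: [0.3319, -0.3721, 0.2698]
eef_rot: [-180.0, 0.0, -168.3]
contact_force: [0.9, 0.1, -0.4]
gripper_width: 0.0131
```

Call:
{"method": "step_arm", "body": {"increments": [{"tx":23,"ty":32,"tz":0,"ax":0,"ay":0,"az":0,"claw":-1},{"tx":23,"ty":32,"tz":0,"ax":0,"ay":0,"az":0,"claw":-1},{"tx":23,"ty":32,"tz":0,"ax":0,"ay":0,"az":0,"claw":-1},{"tx":23,"ty":32,"tz":0,"ax":0,"ay":0,"az":0,"claw":-1},{"tx":23,"ty":32,"tz":0,"ax":0,"ay":0,"az":0,"claw":-1},{"tx":23,"ty":32,"tz":0,"ax":0,"ay":0,"az":0,"claw":-1},{"tx":23,"ty":32,"tz":0,"ax":0,"ay":0,"az":0,"claw":-1},{"tx":23,"ty":32,"tz":0,"ax":0,"ay":0,"az":0,"claw":-1},{"tx":23,"ty":32,"tz":0,"ax":0,"ay":0,"az":0,"claw":-1},{"tx":23,"ty":33,"tz":0,"ax":0,"ay":0,"az":0,"claw":-1},{"tx":0,"ty":0,"tz":-40,"ax":0,"ay":0,"az":0,"claw":-1},{"tx":0,"ty":0,"tz":-40,"ax":0,"ay":0,"az":0,"claw":-1}]}}

```text
time_s: 2.35
tcp_pos: [0.5628, -0.0519, 0.1888]
eef_rot: [-180.0, 0.1, -168.5]
contact_force: [-0.3, -0.2, -1.5]
gripper_width: 0.0005
```

Call:
{"method": "step_arm", "body": {"increments": [{"tx":0,"ty":0,"tz":-20,"ax":0,"ay":0,"az":0,"claw":-1},{"tx":0,"ty":0,"tz":0,"ax":0,"ay":0,"az":0,"claw":-1},{"tx":0,"ty":0,"tz":0,"ax":0,"ay":0,"az":0,"claw":-1},{"tx":0,"ty":0,"tz":0,"ax":0,"ay":0,"az":0,"claw":-1}]}}

```text
time_s: 2.75
tcp_pos: [0.5625, -0.0524, 0.1711]
eef_rot: [-180.0, 0.1, -168.5]
contact_force: [-0.0, 0.1, -0.5]
gripper_width: 0.0007
```

Call:
{"method": "step_arm", "body": {"increments": [{"tx":0,"ty":1,"tz":-10,"ax":0,"ay":0,"az":0,"claw":-1},{"tx":0,"ty":0,"tz":-10,"ax":0,"ay":0,"az":0,"claw":-1},{"tx":0,"ty":0,"tz":-5,"ax":0,"ay":0,"az":0,"claw":-1},{"tx":0,"ty":0,"tz":-2,"ax":0,"ay":0,"az":0,"claw":-1},{"tx":0,"ty":0,"tz":0,"ax":0,"ay":0,"az":0,"claw":-1},{"tx":0,"ty":0,"tz":0,"ax":0,"ay":0,"az":0,"claw":-1}]}}

```text
time_s: 3.35
tcp_pos: [0.5614, -0.0509, 0.1427]
eef_rot: [-180.0, -0.0, -168.5]
contact_force: [-0.2, -0.1, 0.7]
gripper_width: 0.0005
```

Call:
{"method": "step_arm", "body": {"increments": [{"tx":0,"ty":0,"tz":-1,"ax":0,"ay":0,"az":0,"claw":-1},{"tx":0,"ty":0,"tz":-0.5,"ax":0,"ay":0,"az":0,"claw":-1},{"tx":0,"ty":0,"tz":0,"ax":0,"ay":0,"az":0,"claw":-1},{"tx":0,"ty":0,"tz":0,"ax":0,"ay":0,"az":0,"claw":-1}]}}

```text
time_s: 3.75
tcp_pos: [0.5616, -0.0508, 0.1412]
eef_rot: [-180.0, 0.0, -168.5]
contact_force: [0.3, 0.7, 0.4]
gripper_width: 0.0004
```

Call:
{"method": "step_arm", "body": {"increments": [{"tx":0,"ty":0,"tz":-1,"ax":0,"ay":0,"az":0,"claw":-1},{"tx":0,"ty":0,"tz":-0.5,"ax":0,"ay":0,"az":0,"claw":-1},{"tx":0,"ty":0,"tz":0,"ax":0,"ay":0,"az":0,"claw":-1},{"tx":0,"ty":0,"tz":0,"ax":0,"ay":0,"az":0,"claw":-1}]}}

```text
time_s: 4.15
tcp_pos: [0.5616, -0.0508, 0.1396]
eef_rot: [-180.0, 0.0, -168.5]
contact_force: [-0.5, -0.0, 0.9]
gripper_width: 0.0006
```

Call:
{"method": "step_arm", "body": {"increments": [{"tx":0,"ty":0,"tz":-1,"ax":0,"ay":0,"az":0,"claw":-1},{"tx":0,"ty":0,"tz":-0.5,"ax":0,"ay":0,"az":0,"claw":-1},{"tx":0,"ty":0,"tz":0,"ax":0,"ay":0,"az":0,"claw":-1},{"tx":0,"ty":0,"tz":0,"ax":0,"ay":0,"az":0,"claw":-1}]}}

```text
time_s: 4.55
tcp_pos: [0.5615, -0.0508, 0.1381]
eef_rot: [-180.0, 0.0, -168.5]
contact_force: [1.0, -0.5, 0.9]
gripper_width: 0.0007
```

Call:
{"method": "step_arm", "body": {"increments": [{"tx":0,"ty":0,"tz":-1,"ax":0,"ay":0,"az":0,"claw":-1},{"tx":0,"ty":0,"tz":0,"ax":0,"ay":0,"az":0,"claw":-1},{"tx":0,"ty":0,"tz":0,"ax":0,"ay":0,"az":0,"claw":-1}]}}

```text
time_s: 4.85
tcp_pos: [0.5615, -0.0508, 0.1371]
eef_rot: [-180.0, 0.0, -168.5]
contact_force: [1.2, -0.3, 1.2]
gripper_width: 0.0005
```

Call:
{"method": "step_arm", "body": {"increments": [{"tx":0,"ty":0,"tz":-1,"ax":0,"ay":0,"az":0,"claw":-1},{"tx":0,"ty":0,"tz":0,"ax":0,"ay":0,"az":0,"claw":-1},{"tx":0,"ty":0,"tz":0,"ax":0,"ay":0,"az":0,"claw":-1}]}}

```text
time_s: 5.15
tcp_pos: [0.5615, -0.0508, 0.1364]
eef_rot: [-180.0, 0.0, -168.5]
contact_force: [0.0, 0.0, 4.9]
gripper_width: 0.0006
```

Right cap: resistance starts about 7.6–8 mm down, so it is IN. Next I'll feel the middle one.

Call:
{"method": "step_arm", "body": {"increments": [{"tx":0,"ty":0,"tz":12,"ax":0,"ay":0,"az":0,"claw":-1},{"tx":0,"ty":0,"tz":15,"ax":0,"ay":0,"az":0,"claw":-1},{"tx":-8,"ty":41,"tz":0,"ax":0,"ay":0,"az":0,"claw":-1},{"tx":-8,"ty":42,"tz":0,"ax":0,"ay":0,"az":0,"claw":-1},{"tx":0,"ty":0,"tz":0,"ax":0,"ay":0,"az":0,"claw":-1},{"tx":0,"ty":0,"tz":-10,"ax":0,"ay":0,"az":0,"claw":-1},{"tx":0,"ty":0,"tz":-8,"ax":0,"ay":0,"az":0,"claw":-1},{"tx":0,"ty":0,"tz":0,"ax":0,"ay":0,"az":0,"claw":-1},{"tx":0,"ty":0,"tz":0,"ax":0,"ay":0,"az":0,"claw":-1}]}}

```text
time_s: 6.05
tcp_pos: [0.5451, 0.0312, 0.1445]
eef_rot: [-180.0, -0.1, -168.6]
contact_force: [-0.1, -0.2, 0.5]
gripper_width: 0.0003
```

Call:
{"method": "step_arm", "body": {"increments": [{"tx":0,"ty":0,"tz":-2,"ax":0,"ay":0,"az":0,"claw":-1},{"tx":0,"ty":0,"tz":0,"ax":0,"ay":0,"az":0,"claw":-1},{"tx":0,"ty":0,"tz":0,"ax":0,"ay":0,"az":0,"claw":-1}]}}

```text
time_s: 6.35
tcp_pos: [0.5456, 0.0319, 0.1432]
eef_rot: [-180.0, 0.0, -168.5]
contact_force: [-0.0, -0.7, 0.9]
gripper_width: 0.0003
```

Call:
{"method": "step_arm", "body": {"increments": [{"tx":0,"ty":0,"tz":-1,"ax":0,"ay":0,"az":0,"claw":-1},{"tx":0,"ty":0,"tz":0,"ax":0,"ay":0,"az":0,"claw":-1},{"tx":0,"ty":0,"tz":0,"ax":0,"ay":0,"az":0,"claw":-1}]}}

```text
time_s: 6.65
tcp_pos: [0.5455, 0.0322, 0.1422]
eef_rot: [180.0, 0.0, -168.5]
contact_force: [-0.1, 0.0, 1.0]
gripper_width: 0.0004
```

Call:
{"method": "step_arm", "body": {"increments": [{"tx":0,"ty":0,"tz":-1,"ax":0,"ay":0,"az":0,"claw":-1},{"tx":0,"ty":0,"tz":0,"ax":0,"ay":0,"az":0,"claw":-1},{"tx":0,"ty":0,"tz":0,"ax":0,"ay":0,"az":0,"claw":-1}]}}

```text
time_s: 6.95
tcp_pos: [0.5455, 0.0322, 0.1411]
eef_rot: [180.0, 0.0, -168.5]
contact_force: [0.3, -0.8, 0.5]
gripper_width: 0.0004
```

Call:
{"method": "step_arm", "body": {"increments": [{"tx":0,"ty":0,"tz":-1,"ax":0,"ay":0,"az":0,"claw":-1},{"tx":0,"ty":0,"tz":0,"ax":0,"ay":0,"az":0,"claw":-1},{"tx":0,"ty":0,"tz":0,"ax":0,"ay":0,"az":0,"claw":-1}]}}

```text
time_s: 7.25
tcp_pos: [0.5454, 0.0322, 0.14]
eef_rot: [180.0, 0.0, -168.5]
contact_force: [-0.6, -0.5, 0.9]
gripper_width: 0.0006
```

Call:
{"method": "step_arm", "body": {"increments": [{"tx":0,"ty":0,"tz":-1,"ax":0,"ay":0,"az":0,"claw":-1},{"tx":0,"ty":0,"tz":0,"ax":0,"ay":0,"az":0,"claw":-1},{"tx":0,"ty":0,"tz":0,"ax":0,"ay":0,"az":0,"claw":-1}]}}

```text
time_s: 7.55
tcp_pos: [0.5454, 0.0322, 0.139]
eef_rot: [180.0, 0.0, -168.5]
contact_force: [0.8, 0.7, 1.7]
gripper_width: 0.0005
```

Call:
{"method": "step_arm", "body": {"increments": [{"tx":0,"ty":0,"tz":-1.5,"ax":0,"ay":0,"az":0,"claw":-1},{"tx":0,"ty":0,"tz":0,"ax":0,"ay":0,"az":0,"claw":-1},{"tx":0,"ty":0,"tz":0,"ax":0,"ay":0,"az":0,"claw":-1}]}}

```text
time_s: 7.85
tcp_pos: [0.5454, 0.0322, 0.1375]
eef_rot: [180.0, -0.0, -168.5]
contact_force: [0.8, 0.1, 1.5]
gripper_width: 0.0004
```

Call:
{"method": "step_arm", "body": {"increments": [{"tx":0,"ty":0,"tz":-1.5,"ax":0,"ay":0,"az":0,"claw":-1},{"tx":0,"ty":0,"tz":0,"ax":0,"ay":0,"az":0,"claw":-1},{"tx":0,"ty":0,"tz":0,"ax":0,"ay":0,"az":0,"claw":-1}]}}

```text
time_s: 8.15
tcp_pos: [0.5455, 0.0322, 0.1364]
eef_rot: [-180.0, 0.0, -168.5]
contact_force: [-1.2, 1.0, 5.2]
gripper_width: 0.0007
```

Same as the right cap, so the middle is IN. Now the left: it must differ, and that will confirm the reference height.

Call:
{"method": "step_arm", "body": {"increments": [{"tx":0,"ty":0,"tz":12,"ax":0,"ay":0,"az":0,"claw":-1},{"tx":0,"ty":0,"tz":15,"ax":0,"ay":0,"az":0,"claw":-1},{"tx":-9,"ty":41,"tz":0,"ax":0,"ay":0,"az":0,"claw":-1},{"tx":-8,"ty":42,"tz":0,"ax":0,"ay":0,"az":0,"claw":-1},{"tx":0,"ty":0,"tz":0,"ax":0,"ay":0,"az":0,"claw":-1},{"tx":0,"ty":0,"tz":-10,"ax":0,"ay":0,"az":0,"claw":-1},{"tx":0,"ty":0,"tz":-9,"ax":0,"ay":0,"az":0,"claw":-1},{"tx":0,"ty":0,"tz":0,"ax":0,"ay":0,"az":0,"claw":-1},{"tx":0,"ty":0,"tz":0,"ax":0,"ay":0,"az":0,"claw":-1}]}}

```text
time_s: 9.05
tcp_pos: [0.5281, 0.1141, 0.1435]
eef_rot: [-180.0, -0.1, -168.5]
contact_force: [-0.8, -1.7, 1.2]
gripper_width: 0.0006
```

Call:
{"method": "step_arm", "body": {"increments": [{"tx":0,"ty":0,"tz":-1,"ax":0,"ay":0,"az":0,"claw":-1},{"tx":0,"ty":0,"tz":0,"ax":0,"ay":0,"az":0,"claw":-1},{"tx":0,"ty":0,"tz":0,"ax":0,"ay":0,"az":0,"claw":-1}]}}

```text
time_s: 9.35
tcp_pos: [0.5286, 0.1149, 0.1433]
eef_rot: [-180.0, 0.0, -168.5]
contact_force: [-0.7, -0.9, 0.2]
gripper_width: 0.0006
```

Call:
{"method": "step_arm", "body": {"increments": [{"tx":0,"ty":0,"tz":-1,"ax":0,"ay":0,"az":0,"claw":-1},{"tx":0,"ty":0,"tz":0,"ax":0,"ay":0,"az":0,"claw":-1},{"tx":0,"ty":0,"tz":0,"ax":0,"ay":0,"az":0,"claw":-1}]}}

```text
time_s: 9.65
tcp_pos: [0.5285, 0.1152, 0.1422]
eef_rot: [180.0, 0.0, -168.5]
contact_force: [-0.3, -0.1, 1.1]
gripper_width: 0.0001
```

Call:
{"method": "step_arm", "body": {"increments": [{"tx":0,"ty":0,"tz":-1,"ax":0,"ay":0,"az":0,"claw":-1},{"tx":0,"ty":0,"tz":0,"ax":0,"ay":0,"az":0,"claw":-1},{"tx":0,"ty":0,"tz":0,"ax":0,"ay":0,"az":0,"claw":-1}]}}

```text
time_s: 9.95
tcp_pos: [0.5286, 0.1152, 0.1412]
eef_rot: [180.0, 0.0, -168.5]
contact_force: [0.9, -0.6, 1.4]
gripper_width: 0.0005
```

Call:
{"method": "step_arm", "body": {"increments": [{"tx":0,"ty":0,"tz":-1,"ax":0,"ay":0,"az":0,"claw":-1},{"tx":0,"ty":0,"tz":0,"ax":0,"ay":0,"az":0,"claw":-1},{"tx":0,"ty":0,"tz":0,"ax":0,"ay":0,"az":0,"claw":-1}]}}

```text
time_s: 10.25
tcp_pos: [0.5286, 0.1152, 0.1407]
eef_rot: [-180.0, 0.0, -168.5]
contact_force: [-1.1, -1.0, 6.9]
gripper_width: 0.0008
```

Call:
{"method": "step_arm", "body": {"increments": [{"tx":0,"ty":0,"tz":-1,"ax":0,"ay":0,"az":0,"claw":-1},{"tx":0,"ty":0,"tz":0,"ax":0,"ay":0,"az":0,"claw":-1},{"tx":0,"ty":0,"tz":0,"ax":0,"ay":0,"az":0,"claw":-1}]}}

```text
time_s: 10.55
tcp_pos: [0.5286, 0.1152, 0.1398]
eef_rot: [-180.0, 0.0, -168.5]
contact_force: [-2.6, -0.2, 8.9]
gripper_width: 0.0005
```

The left plunger engages at about 3.3 mm, so it is OUT. I'll press it to the bottom.

Call:
{"method": "step_arm", "body": {"increments": [{"tx":0,"ty":0,"tz":-2,"ax":0,"ay":0,"az":0,"claw":-1},{"tx":0,"ty":0,"tz":-2,"ax":0,"ay":0,"az":0,"claw":-1},{"tx":0,"ty":0,"tz":-2,"ax":0,"ay":0,"az":0,"claw":-1},{"tx":0,"ty":0,"tz":-1.5,"ax":0,"ay":0,"az":0,"claw":-1},{"tx":0,"ty":0,"tz":0,"ax":0,"ay":0,"az":0,"claw":-1},{"tx":0,"ty":0,"tz":0,"ax":0,"ay":0,"az":0,"claw":-1}]}}

```text
time_s: 11.15
tcp_pos: [0.5286, 0.1152, 0.1325]
eef_rot: [-180.0, 0.0, -168.5]
contact_force: [-2.5, -1.2, 9.6]
gripper_width: 0.0003
```

Call:
{"method": "step_arm", "body": {"increments": [{"tx":0,"ty":0,"tz":-1,"ax":0,"ay":0,"az":0,"claw":-1},{"tx":0,"ty":0,"tz":0,"ax":0,"ay":0,"az":0,"claw":-1},{"tx":0,"ty":0,"tz":0,"ax":0,"ay":0,"az":0,"claw":-1}]}}

```text
time_s: 11.45
tcp_pos: [0.5286, 0.1152, 0.1315]
eef_rot: [-180.0, 0.0, -168.5]
contact_force: [-2.9, -0.9, 10.2]
gripper_width: 0.0006
```

Call:
{"method": "step_arm", "body": {"increments": [{"tx":0,"ty":0,"tz":-1,"ax":0,"ay":0,"az":0,"claw":-1},{"tx":0,"ty":0,"tz":0,"ax":0,"ay":0,"az":0,"claw":-1},{"tx":0,"ty":0,"tz":0,"ax":0,"ay":0,"az":0,"claw":-1}]}}

```text
time_s: 11.75
tcp_pos: [0.5286, 0.1152, 0.1306]
eef_rot: [-180.0, 0.1, -168.5]
contact_force: [-3.8, -0.8, 11.3]
gripper_width: 0.0009
```

Call:
{"method": "step_arm", "body": {"increments": [{"tx":0,"ty":0,"tz":-0.5,"ax":0,"ay":0,"az":0,"claw":-1},{"tx":0,"ty":0,"tz":0,"ax":0,"ay":0,"az":0,"claw":-1},{"tx":0,"ty":0,"tz":0,"ax":0,"ay":0,"az":0,"claw":-1}]}}

```text
time_s: 12.05
tcp_pos: [0.5287, 0.1152, 0.1303]
eef_rot: [-180.0, 0.1, -168.5]
contact_force: [-4.1, -1.0, 12.8]
gripper_width: 0.0003
```

Call:
{"method": "step_arm", "body": {"increments": [{"tx":0,"ty":0,"tz":-0.4,"ax":0,"ay":0,"az":0,"claw":-1},{"tx":0,"ty":0,"tz":0,"ax":0,"ay":0,"az":0,"claw":-1},{"tx":0,"ty":0,"tz":0,"ax":0,"ay":0,"az":0,"claw":-1}]}}

```text
time_s: 12.35
tcp_pos: [0.5287, 0.1153, 0.1303]
eef_rot: [-180.0, 0.1, -168.4]
contact_force: [-5.5, -0.5, 15.8]
gripper_width: 0.0004
```

Call:
{"method": "step_arm", "body": {"increments": [{"tx":0,"ty":0,"tz":-0.2,"ax":0,"ay":0,"az":0,"claw":-1},{"tx":0,"ty":0,"tz":0,"ax":0,"ay":0,"az":0,"claw":-1},{"tx":0,"ty":0,"tz":0,"ax":0,"ay":0,"az":0,"claw":-1}]}}

```text
time_s: 12.65
tcp_pos: [0.5287, 0.1152, 0.1303]
eef_rot: [-180.0, 0.1, -168.4]
contact_force: [-7.0, -0.5, 18.4]
gripper_width: 0.0006
```

Call:
{"method": "step_arm", "body": {"increments": [{"tx":0,"ty":0,"tz":6,"ax":0,"ay":0,"az":0,"claw":-1},{"tx":0,"ty":0,"tz":8,"ax":0,"ay":0,"az":0,"claw":-1},{"tx":0,"ty":0,"tz":6,"ax":0,"ay":0,"az":0,"claw":-1},{"tx":0,"ty":0,"tz":0,"ax":0,"ay":0,"az":0,"claw":-1},{"tx":0,"ty":0,"tz":0,"ax":0,"ay":0,"az":0,"claw":-1}]}}

```text
time_s: 13.15
tcp_pos: [0.5282, 0.1151, 0.1481]
eef_rot: [180.0, -0.0, -168.5]
contact_force: [-0.1, 0.2, -0.8]
gripper_width: 0.0007
```

Call:
{"method": "step_arm", "body": {"increments": [{"tx":0,"ty":0,"tz":-6,"ax":0,"ay":0,"az":0,"claw":-1},{"tx":0,"ty":0,"tz":-3,"ax":0,"ay":0,"az":0,"claw":-1},{"tx":0,"ty":0,"tz":-1,"ax":0,"ay":0,"az":0,"claw":-1},{"tx":0,"ty":0,"tz":-1,"ax":0,"ay":0,"az":0,"claw":-1},{"tx":0,"ty":0,"tz":0,"ax":0,"ay":0,"az":0,"claw":-1},{"tx":0,"ty":0,"tz":0,"ax":0,"ay":0,"az":0,"claw":-1}]}}

```text
time_s: 13.75
tcp_pos: [0.5283, 0.1151, 0.1374]
eef_rot: [-180.0, -0.0, -168.5]
contact_force: [0.2, 0.8, 1.7]
gripper_width: 0.0002
```

The left cap now feels IN (1.7 N at 6.6 mm). Next I move behind the knob on its -y side.

Call:
{"method": "step_arm", "body": {"increments": [{"tx":0,"ty":0,"tz":18,"ax":0,"ay":0,"az":0,"claw":-1},{"tx":0,"ty":0,"tz":20,"ax":0,"ay":0,"az":0,"claw":-1},{"tx":-8,"ty":-37,"tz":0,"ax":0,"ay":0,"az":0,"claw":-1},{"tx":-8,"ty":-38,"tz":0,"ax":0,"ay":0,"az":0,"claw":-1},{"tx":-8,"ty":-38,"tz":0,"ax":0,"ay":0,"az":0,"claw":-1},{"tx":-8,"ty":-38,"tz":0,"ax":0,"ay":0,"az":0,"claw":-1},{"tx":0,"ty":0,"tz":0,"ax":0,"ay":0,"az":0,"claw":-1},{"tx":0,"ty":0,"tz":0,"ax":0,"ay":0,"az":0,"claw":-1},{"tx":0,"ty":0,"tz":0,"ax":0,"ay":0,"az":0,"claw":-1}]}}

```text
time_s: 14.65
tcp_pos: [0.4967, -0.0355, 0.1756]
eef_rot: [180.0, 0.0, -168.5]
contact_force: [-0.5, 0.6, 0.3]
gripper_width: 0.0002
```

Run:
```python
from h import *
a=cap('top')
cv2.imwrite('pics/crop2.png',cv2.resize(a['image'][165:275,160:345],None,fx=4.3,fy=4.3,interpolation=cv2.INTER_CUBIC))
w=cap('wrist');cv2.imwrite('pics/w1.png',w['image']);s=r.get_state();print(s['tcp_pos'],s['contact_force'])
k=np.array([.4885,.0047,.13]);c=w['R']@k+w['t'];print(cv2.projectPoints(k.reshape(1,3),cv2.Rodrigues(w['R'])[0],w['t'],w['K'],w['D'])[0],c)
```

```text
[ 0.49668528 -0.03507827  0.17541294] [0.48999831 0.94164548 0.02331859]
[[[315.46152577 225.28557403]]] [0.04088262 0.02011036 0.19791486]
```

View pics/w1.png

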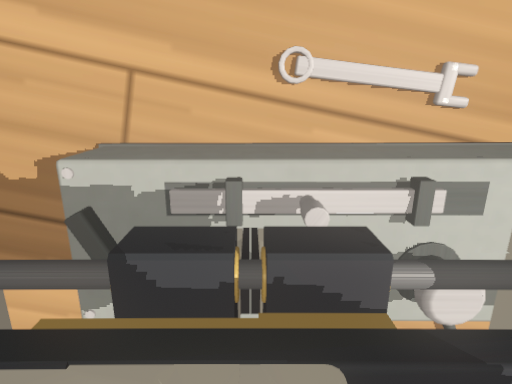

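The wrist view shows the knob at (317,218), against a predicted (315,225). That is about 2–3 mm nearer the robot, so I'll shift x slightly and go down.

Call:
{"method": "step_arm", "body": {"increments": [{"tx":-1.5,"ty":0,"tz":-15,"ax":0,"ay":0,"az":0,"claw":-1},{"tx":0,"ty":0,"tz":-15,"ax":0,"ay":0,"az":0,"claw":-1},{"tx":0,"ty":0,"tz":-10,"ax":0,"ay":0,"az":0,"claw":-1},{"tx":0,"ty":0,"tz":-8,"ax":0,"ay":0,"az":0,"claw":-1},{"tx":0,"ty":0,"tz":0,"ax":0,"ay":0,"az":0,"claw":-1},{"tx":0,"ty":0,"tz":0,"ax":0,"ay":0,"az":0,"claw":-1}]}}

```text
time_s: 15.35
tcp_pos: [0.4952, -0.0357, 0.1276]
eef_rot: [-180.0, -0.0, -168.5]
contact_force: [-0.3, 0.2, 0.1]
gripper_width: 0.0004
```

Call:
{"method": "step_arm", "body": {"increments": [{"tx":-0.4,"ty":2,"tz":0,"ax":0,"ay":0,"az":0,"claw":-1},{"tx":-0.4,"ty":2,"tz":0,"ax":0,"ay":0,"az":0,"claw":-1},{"tx":-0.4,"ty":2,"tz":0,"ax":0,"ay":0,"az":0,"claw":-1},{"tx":-0.4,"ty":2,"tz":0,"ax":0,"ay":0,"az":0,"claw":-1},{"tx":-0.4,"ty":2,"tz":0,"ax":0,"ay":0,"az":0,"claw":-1},{"tx":-0.4,"ty":2,"tz":0,"ax":0,"ay":0,"az":0,"claw":-1},{"tx":0,"ty":0,"tz":0,"ax":0,"ay":0,"az":0,"claw":-1}]}}

```text
time_s: 16.05
tcp_pos: [0.4925, -0.0236, 0.1275]
eef_rot: [180.0, 0.0, -168.5]
contact_force: [0.1, -0.0, 0.1]
gripper_width: 0.0003
```

Call:
{"method": "step_arm", "body": {"increments": [{"tx":-0.4,"ty":2,"tz":0,"ax":0,"ay":0,"az":0,"claw":-1},{"tx":-0.4,"ty":2,"tz":0,"ax":0,"ay":0,"az":0,"claw":-1},{"tx":-0.4,"ty":2,"tz":0,"ax":0,"ay":0,"az":0,"claw":-1},{"tx":-0.4,"ty":2,"tz":0,"ax":0,"ay":0,"az":0,"claw":-1},{"tx":0,"ty":0,"tz":0,"ax":0,"ay":0,"az":0,"claw":-1}]}}

```text
time_s: 16.55
tcp_pos: [0.4908, -0.0158, 0.1274]
eef_rot: [-180.0, -0.0, -168.5]
contact_force: [0.2, -1.0, -0.5]
gripper_width: 0.0004
```

Call:
{"method": "step_arm", "body": {"increments": [{"tx":-0.4,"ty":2,"tz":0,"ax":0,"ay":0,"az":0,"claw":-1},{"tx":-0.4,"ty":2,"tz":0,"ax":0,"ay":0,"az":0,"claw":-1},{"tx":0,"ty":0,"tz":0,"ax":0,"ay":0,"az":0,"claw":-1}]}}

```text
time_s: 16.85
tcp_pos: [0.49, -0.0117, 0.1274]
eef_rot: [180.0, -0.0, -168.5]
contact_force: [0.1, -1.6, -0.3]
gripper_width: 0.0006
```

Call:
{"method": "step_arm", "body": {"increments": [{"tx":-0.4,"ty":2,"tz":0,"ax":0,"ay":0,"az":0,"claw":-1},{"tx":-0.4,"ty":2,"tz":0,"ax":0,"ay":0,"az":0,"claw":-1},{"tx":0,"ty":0,"tz":0,"ax":0,"ay":0,"az":0,"claw":-1}]}}

```text
time_s: 17.15
tcp_pos: [0.4892, -0.0076, 0.1274]
eef_rot: [180.0, -0.0, -168.5]
contact_force: [0.3, -1.6, -0.5]
gripper_width: 0.0008
```

Call:
{"method": "step_arm", "body": {"increments": [{"tx":-0.4,"ty":2,"tz":0,"ax":0,"ay":0,"az":0,"claw":-1},{"tx":-0.4,"ty":2,"tz":0,"ax":0,"ay":0,"az":0,"claw":-1},{"tx":0,"ty":0,"tz":0,"ax":0,"ay":0,"az":0,"claw":-1}]}}

```text
time_s: 17.45
tcp_pos: [0.4884, -0.0036, 0.1274]
eef_rot: [180.0, -0.0, -168.5]
contact_force: [-0.1, -1.2, -1.0]
gripper_width: 0.0003
```

Call:
{"method": "step_arm", "body": {"increments": [{"tx":-0.4,"ty":2,"tz":0,"ax":0,"ay":0,"az":0,"claw":-1},{"tx":-0.4,"ty":2,"tz":0,"ax":0,"ay":0,"az":0,"claw":-1},{"tx":0,"ty":0,"tz":0,"ax":0,"ay":0,"az":0,"claw":-1}]}}

```text
time_s: 17.75
tcp_pos: [0.4876, 0.0004, 0.1274]
eef_rot: [180.0, -0.0, -168.5]
contact_force: [-0.4, -1.7, 0.1]
gripper_width: 0.0003
```

Run:
```python
from h import *
w=cap('wrist');cv2.imwrite('pics/w2.png',w['image'])
```

```text
(no output)
```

View pics/w2.png

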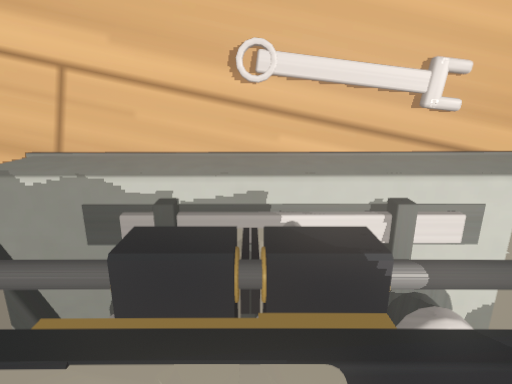

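The bar now sticks out further past the right guide (end at 463 px, guide at 400), so the bolt is moving freely.

Call:
{"method": "step_arm", "body": {"increments": [{"tx":-0.4,"ty":2,"tz":0,"ax":0,"ay":0,"az":0,"claw":-1},{"tx":-0.4,"ty":2,"tz":0,"ax":0,"ay":0,"az":0,"claw":-1},{"tx":-0.4,"ty":2,"tz":0,"ax":0,"ay":0,"az":0,"claw":-1},{"tx":0,"ty":0,"tz":0,"ax":0,"ay":0,"az":0,"claw":-1}]}}

```text
time_s: 18.2
tcp_pos: [0.4864, 0.0064, 0.1274]
eef_rot: [180.0, -0.0, -168.5]
contact_force: [-0.7, -2.7, 0.2]
gripper_width: 0.0007
```

Call:
{"method": "step_arm", "body": {"increments": [{"tx":-0.4,"ty":2,"tz":0,"ax":0,"ay":0,"az":0,"claw":-1},{"tx":-0.4,"ty":2,"tz":0,"ax":0,"ay":0,"az":0,"claw":-1},{"tx":0,"ty":0,"tz":0,"ax":0,"ay":0,"az":0,"claw":-1}]}}

```text
time_s: 18.5
tcp_pos: [0.4856, 0.0104, 0.1274]
eef_rot: [180.0, -0.0, -168.5]
contact_force: [-1.3, -1.4, -0.3]
gripper_width: 0.0008
```

Call:
{"method": "step_arm", "body": {"increments": [{"tx":-0.4,"ty":2,"tz":0,"ax":0,"ay":0,"az":0,"claw":-1},{"tx":0,"ty":0,"tz":0,"ax":0,"ay":0,"az":0,"claw":-1}]}}

```text
time_s: 18.7
tcp_pos: [0.4852, 0.0123, 0.1275]
eef_rot: [180.0, -0.0, -168.5]
contact_force: [-1.0, -1.3, -0.8]
gripper_width: 0.0005
```

Call:
{"method": "step_arm", "body": {"increments": [{"tx":-0.4,"ty":2,"tz":0,"ax":0,"ay":0,"az":0,"claw":-1},{"tx":0,"ty":0,"tz":0,"ax":0,"ay":0,"az":0,"claw":-1}]}}

```text
time_s: 18.9
tcp_pos: [0.4849, 0.0138, 0.1275]
eef_rot: [-180.0, -0.0, -168.5]
contact_force: [-0.3, -5.6, -1.6]
gripper_width: 0.0007
```

Call:
{"method": "step_arm", "body": {"increments": [{"tx":-0.1,"ty":0.5,"tz":0,"ax":0,"ay":0,"az":0,"claw":-1},{"tx":0,"ty":0,"tz":0,"ax":0,"ay":0,"az":0,"claw":-1},{"tx":0,"ty":0,"tz":0,"ax":0,"ay":0,"az":0,"claw":-1}]}}

```text
time_s: 19.2
tcp_pos: [0.4848, 0.0139, 0.1275]
eef_rot: [-179.9, -0.0, -168.5]
contact_force: [1.8, -7.4, -1.1]
gripper_width: 0.0007
```

Call:
{"method": "step_arm", "body": {"increments": [{"tx":-0.1,"ty":0.3,"tz":0,"ax":0,"ay":0,"az":0,"claw":-1},{"tx":0,"ty":0,"tz":0,"ax":0,"ay":0,"az":0,"claw":-1},{"tx":0,"ty":0,"tz":0,"ax":0,"ay":0,"az":0,"claw":-1}]}}

```text
time_s: 19.5
tcp_pos: [0.4848, 0.014, 0.1275]
eef_rot: [-179.9, -0.0, -168.5]
contact_force: [2.2, -8.9, -2.9]
gripper_width: 0.0
```

At the end stop: no further motion at about 9 N. I'll back off, lift and move away to check.

Call:
{"method": "step_arm", "body": {"increments": [{"tx":0.6,"ty":-3,"tz":0,"ax":0,"ay":0,"az":0,"claw":-1},{"tx":1,"ty":-5,"tz":0,"ax":0,"ay":0,"az":0,"claw":-1},{"tx":0,"ty":0,"tz":20,"ax":0,"ay":0,"az":0,"claw":-1},{"tx":0,"ty":0,"tz":40,"ax":0,"ay":0,"az":0,"claw":-1},{"tx":0,"ty":0,"tz":40,"ax":0,"ay":0,"az":0,"claw":-1},{"tx":-5,"ty":-40,"tz":0,"ax":0,"ay":0,"az":0,"claw":-1},{"tx":-5,"ty":-40,"tz":0,"ax":0,"ay":0,"az":0,"claw":-1},{"tx":-5,"ty":-40,"tz":0,"ax":0,"ay":0,"az":0,"claw":-1},{"tx":-5,"ty":-40,"tz":0,"ax":0,"ay":0,"az":0,"claw":-1},{"tx":-5,"ty":-40,"tz":0,"ax":0,"ay":0,"az":0,"claw":-1},{"tx":-5,"ty":-40,"tz":0,"ax":0,"ay":0,"az":0,"claw":-1},{"tx":-5,"ty":-40,"tz":0,"ax":0,"ay":0,"az":0,"claw":-1}]}}

```text
time_s: 20.7
tcp_pos: [0.4513, -0.2746, 0.2278]
eef_rot: [-180.0, 0.1, -168.5]
contact_force: [1.9, -0.2, -0.6]
gripper_width: 0.0008
```

Run:
```python
from h import *
a=cap('top');x0,y0,x1,y1=160,165,345,275
cv2.imwrite('pics/crop3.png',cv2.resize(a['image'][y0:y1,x0:x1],None,fx=4.3,fy=4.3,interpolation=cv2.INTER_CUBIC))
v,u=np.mgrid[y0:y1,x0:x1];Z=a['depth'][y0:y1,x0:x1].ravel()
n=cv2.undistortPoints(np.c_[u.ravel(),v.ravel()].astype(float).reshape(-1,1,2),a['K'],a['D']).reshape(-1,2)
P=(np.c_[n,np.ones(len(n))]*Z[:,None]-a['t'])@a['R'];h=P[:,2].reshape(u.shape)
k,l,s,c=cv2.connectedComponentsWithStats(((h>.1)&(h<.3)).astype(np.uint8))
for i in range(1,k):
  if s[i,4]>4: print(s[i,4],P[(l==i).ravel()].mean(0).round(4))
print(r.get_state()['tcp_pos'])
```

```text
197 [0.545  0.0319 0.1237]
200 [0.5283 0.1143 0.1238]
152 [0.5215 0.1905 0.1103]
27 [0.4811 0.0365 0.1292]
[ 0.45066784 -0.27863326  0.22751873]
```

View pics/crop3.png

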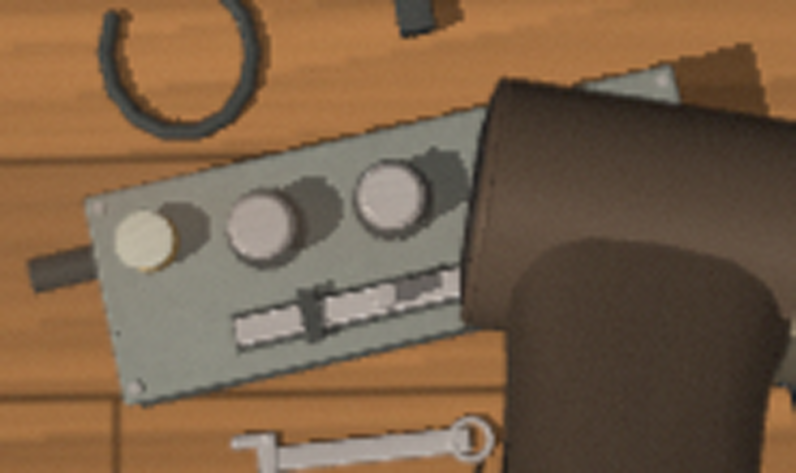

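The bolt travelled 32.4 mm, from about 2.8 mm to about 35.2 mm relative to the middle cap, and the bar now fills its slot out to the +y end. The caps and tin are unmoved and the arm is clear, so I'm handing in.

```bash
python3 -c "
from h import *
print(r.close_job())"
```

```text
the job is handed in; nothing more can be done
None
```

The job is handed in: by my checks all three plungers are locked in and the bolt is slid fully across. It took about 21 s of the 58 s allowed.

- **Plungers:** I felt each cap with a light push. Right and middle resisted only from about 7.6–8 mm, so they were already in and I left them alone. Left resisted from about 3.3 mm, so it was out. I pressed it to the hard stop, let go at about 18 N, and a second light push gave only 1.7 N at 6.6 mm, so it is now in.
- **Bolt:** I pushed the knob towards +y. It moved freely at about 1–3 N, past the point where a plunger would bar it, and then stopped. Raising the push from about 5.6 N to about 9 N moved it only about 0.2 mm more, so I took that as the end stop.
- **Last checks:** The top camera puts the knob's total travel at 32.4 mm, ending at about 35 of 36 mm. The missing millimetre is within the camera's 2 mm calibration. The middle and left caps, tin, spanner and horseshoe had not moved.
- **Not confirmed:** In the last picture the arm hid the right cap and the drift, so I did not check them again. The hammer was only partly in view, and the jar and mug were outside the picture. The tool never went near the drift, hammer, jar or mug.
- **Disagreement:** The wrist camera placed the knob 2–3 mm nearer the robot than the top camera did. I shifted the approach by 1.5 mm to allow for it.

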